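# Slide a tray of model coaches under the inspection head and lock it in

## Robot

A 6-joint arm with a two-finger parallel gripper is mounted at the origin on the work surface. World frame = base frame: x ahead of the robot, y to its left, z up, the work surface at z = 0. Lengths are in m, angles in rad, forces in N, time in s.
With the tool pointing down it reaches from about 0.375 to 0.925 m from the base axis. Payload 5.7 kg.
Tool frame: the origin (TCP) lies on the centre line of the jaws, within the pads' length; the fingertips stand 11 mm ahead of it and the grasp point (between the pads) lies 8 mm behind it; z points along the fingers, y is the line along which they close (so a half turn about z gives the same grasp; the last joint's range is limited). The gripper opens to 85 mm and grips with 20 to 120 N. Pads are 22 mm wide; open, the fingers measure 114 mm over their backs; the gripper's body (76 mm by 85 mm) begins 54 mm behind the grasp point. The pads swing forward as they close: fully open they stand 13 mm farther back than shut.
Start: joints at [1.146, 0.359, 1.51, -0, 1.272, -0.115], TCP at [0.183, 0.571, 0.242] pointing down, gripper open.
Joint ranges: [-2.97, 2.97], [-1.01, 2.36], [0.21, 2.38], [-0.96, 4.11], [0.2, 2.71], [-2.98, 2.98]. Speed limits (rad/s): [2.39, 2.39, 3.14, 3.14, 3.14, 3.14].

## Interface

Orientations are given as a unit quaternion [x, y, z, w].
In Python, from workcell import * gives the robot as it stands. The module is installed in compiled form; this text tells all that it offers.
- The arm moves only by the tool arm_command, never from a script. Its argument "increments" is a list of rows, each a list of 7 numbers: the shift along the tool's x, y, z scaled (see below), then the turn, a rotation vector about the tool's x, y, z scaled (see below), then the gripper's target within -1 to 1 (shut at 1, half-way at 0, fully open at -1). A call has 1 to 20 rows; each row shifts and turns the commanded pose from where the row before left it, along the tool's axes as they then stand; what a row does not reach is not made up. The controller multiplies each number of a shift by 150 mm and each number of a turn by pi/2 rad. A row lasts 1/8 s, in which the tool goes at most 62.5 mm and 10.7 degrees, less where a joint would pass 70% of its speed; a pose out of reach is approached as far as the arm can. A call with a number of a shift or a turn outside -1 to 1 is refused whole. A call with a gripper value outside its range is refused whole. The fingers move at their own pace and stop on an object; "newtons" is the grip in N (left out, the last holds). Time passes only in rows, so rows that do not move let the fingers close. It gives the time, the measured TCP pose, the force, the opening and the grip force at its end, in the units of the state.
- sense(): the state, without advancing time (a new reading comes with each control period).
- capture(name): name is "side" or "top" or "wrist"; returns the picture (420x560x3 uint8, red, green, blue); there is no depth.
- camera_info(name): a dict with "camera_matrix" (3x3 intrinsics, pixels), "eye" and "orientation" of the camera in the world; the wrist camera has in their place "T_tool_cam" (4x4, takes a point from camera to tool coordinates, whose origin is the TCP and whose axes are the flange's). Camera axes: x right, y down, z forward; pixel columns grow to the right and rows downward; lengths in m; the calibration is good to about 2 mm. The wrist camera is an equidistant fisheye: a pixel r from the principal point sees the ray r / f radians off the axis. A picture is of the moment at which its call begins: read the wrist's pose just before it. camera_info takes no time and is no camera call.
- close_job(): hands the job in; it is judged then, once.
The state is a dict: "time_s": time; "joint_positions": joint angles; "joint_velocities": joint speeds; "joint_efforts": joint torques, N m; "tool_pos": TCP position; "tcp_rot": TCP orientation; "ft_force": force on the tool from outside, world axes, zero at the start; "ft_torque": the same for the moment, N m; "grip_width": opening from 0.0 (shut) to 1.0 (fully open); "finger_force": force on a finger pad.
Only numpy, scipy, OpenCV 4.12 (cv2) and the standard library are available. Lean on these libraries where they do the work, as an engineer would, in place of code of your own. Each camera call takes 0.05 s, during which the arm holds its last target. There are 200 camera calls.

## Task

Draw back the locking bar that blocks the mouth of the inspection station, slide the tray of three model coaches along the bench into the lane and under the low inspection head until it is fully home against the end stop, then slide the bar fully shut again behind the tray and press the start button all the way down. Keep the tray flat on the bench and leave the other things on the bench where they are.

Things in the scene. Friction and masses are not known exactly. Their poses are not given: they have to be found in the camera images.
- tray: Black tray with three red coaches clipped in side by side, one rigid piece, 0.4 to 0.75 kg, loose on the bench outside the station's mouth. 110 mm wide along its x, 160 long along its y (-y end faces the station), z up; origin at the centre of its underside. Floor 6 mm thick; coaches 22 wide, 136 long, at x = -34, 0, +34 mm, tops 32 mm above the bench. Long sides open. It slides.
- station: Fixed inspection station. Origin on the bench under the middle of its head, z up. Its lane runs along its y; the tray goes in from the +y side, moving towards -y. Rails 16 mm high, inner faces at x = -57 and +57 mm, run from y = -65 to +40 mm, then flare out as a funnel to x = -89 and +89 mm at y = +95 mm. End stop 24 mm high, its face at y = -65 mm.
- bay (a point): Point on the bench where the tray's origin lies when the tray is fully home (station x = 0, y = +15 mm): its front end board touches the end stop and its tail face is at station y = +95 mm. Axes as the station's.
- lock_bar (a joint): Steel locking bar sliding along the station's x across the lane's mouth, at station y = +101 to +113 mm, 4 to 24 mm above the bench. Value in m: 0 fully shut (bar from x = +20 to +120 mm), 0.072 fully drawn back to +x (tip at x = +92 mm, clear of the funnel). Stays where left; 2 N moves it. Runs between cheeks 22 mm high at x = +97 to +137 mm.
- bar_knob (a point): Centre of the top of the upright round black knob on the locking bar: 20 mm diameter, rising from the bar's top (24 mm above the bench) to 58 mm above the bench; on the station at x = +55 mm when shut, +127 mm when drawn back. It may be pushed from either side or pinched.
- start (a joint): Start button on the small grey control box (80 x 80 x 30 mm, fixed). Value in m: 0 is up, 0.006 fully pressed; springs back. Takes about 5 N to press fully, straight down.
- start_top (a point): Centre of the top face of the start button (30 mm diameter) when it stands up; z up.
- spare_coach: Bystander: single loose red coach 136 x 22 x 26 mm, origin under its centre, long along its y. Leave alone.
- foam_cradle: Bystander: loose black notched foam block 45 x 170 x 40 mm, origin under its centre, long along its y. Leave alone.
- glue_bottle: Bystander: loose white plastic bottle, 38 mm diameter, 70 mm high, origin under its centre. Leave alone.
- tin: Bystander: loose steel tin, 68 mm diameter, 60 mm high, origin under its centre. Leave alone.
- tray_tail (a point): Middle of the outer face of the tray's tail (+y) end board, 12 mm above the tray's underside. This board, like the one at the front, is upright, 8 mm thick, 24 mm high and as wide as the tray (110 mm). Axes as the tray's.
- head (a point): Centre of the underside of the grey inspection head that overhangs the lane, 38 mm above the bench. The head spans station x = -62 to +50, y = -35 to +35 mm, its top 74 mm above the bench, with a camera barrel on it up to 122 mm. Its column, 120 mm high, stands at x = -111 to -67, y = -35 to +35 mm.
There are look-alikes about, which are no part of the job. What is shaped like the part that bears start but red is not meant.

How it is judged:
On the way, in this order (a step that is already met when the one before it is completed fails the run):
1. the locking bar is drawn back clear of the lane (value of joint lock_bar above 0.055 m), for 0.1 s.
2. the tray lies fully home under the head, against the end stop (y of tray in the frame of bay below 0.0045 m and horizontal distance between tray and bay below 0.007 m and angle between the y axis of tray and the y axis of station, either way round below 0.06 rad), for 0.2 s.
3. the bar is fully shut behind the tray (value of joint lock_bar below 0.005 m and horizontal distance between tray and bay below 0.007 m), for 0.2 s.
4. the start button is pressed down with the tray locked in (all of step 3 and value of joint start above 0.0045 m), for 0.05 s.
At the end, for the whole second after the job is handed in: The tray rests flat under the head within 7 mm of its home point, within 4.5 mm of the end stop and within 0.06 rad of the lane; the locking bar is shut to within 5 mm; the start button has been pressed (at least 4.5 mm) and released (all of step 3 and y of tray in the frame of bay below 0.0045 m and angle between the y axis of tray and the y axis of station, either way round below 0.06 rad and height (world z) of tray below 0.004 m and angle between tray's own z axis and vertical below 0.05 rad and value of joint start below 0.002 m and linear speed of tray below 0.01 m/s); the robot touches nothing.
It fails at once if the tray is lifted off the bench or tipped (height (world z) of tray above 0.012 m or angle between tray's own z axis and vertical above 0.15 rad).
It fails at once if a bystander is disturbed (distance of any of spare_coach, foam_cradle, glue_bottle, tin from where it was at the start of the episode above 0.02 m).
It also fails if it takes over 67 s, if anything falls off the work surface, if the arm or the gripper's body presses on something with over 40 N, if the wrist force passes 120 N, or if a joint passes its speed limit or range.

## Working session

There is one attempt and no reset: what is moved stays moved. The work goes in short steps, Python scripts to look and compute and a tool call to move; the robot and the scene stay as the last step left them, time stands still between calls to the robot, and variables do not carry over. Pictures are saved under pics/ and viewed, at most 11 in all, crops included, and the job is handed in when it is done.

Besides the shell and the picture viewer there is one more tool, called after "Emit:" as name(argument=value, ...) on one line, values as JSON. arm_command: Moves the arm, as the interface text tells. Its arguments: {"type":"object","properties":{"increments":{"type":"array"},"newtons":{"type":"number"}},"required":["increments"]}

```bash
mkdir -p pics; python3 - <<'E'
from workcell import *
import cv2,numpy as np
s=sense();print({k:np.round(v,3) for k,v in s.items()})
for n in("top","side","wrist"):
    im=capture(n);cv2.imwrite(f"pics/{n}0.png",im[:,:,::-1]);print(n,camera_info(n))
E
```

```text
{'time_s': np.float64(0.0), 'joint_positions': array([ 1.146,  0.359,  1.511,  0.   ,  1.273, -0.115]), 'joint_velocities': array([-0.   ,  0.001, -0.001,  0.002,  0.001, -0.   ]), 'joint_efforts': array([-1.0000e-03, -5.2763e+01, -2.7861e+01, -1.0000e-03,  1.4000e-02,
       -0.0000e+00]), 'tool_pos': array([0.183, 0.571, 0.241]), 'tcp_rot': array([ 0.154,  0.988, -0.001, -0.   ]), 'ft_force': array([ 0.069,  0.258, -0.22 ]), 'ft_torque': array([0.054, 0.023, 0.01 ]), 'finger_force': np.float64(0.0), 'grip_width': np.float64(1.003)}
top {'camera_matrix': array([[489.15486078,   0.        , 279.50680229],
       [  0.        , 489.15486078, 215.92119465],
       [  0.        ,   0.        ,   1.        ]]), 'eye': array([ 0.35531919, -0.03896149,  1.5549476 ]), 'orientation': array([ 0.70755946, -0.70402148,  0.04444449, -0.04169006])}
side {'camera_matrix': array([[501.24108897,   0.        , 290.08794091],
       [  0.        , 501.24108897, 210.13292365],
       [  0.        ,   0.        ,   1.        ]]), 'eye': array([-0.210134  , -0.81083874,  0.96452156]), 'orientation': array([ 0.83986096, -0.32768983,  0.16800985, -0.39878019])}
wrist {'camera_matrix': array([[325.1922621 ,   0.        , 281.46186863],
       [  0.        , 325.1922621 , 207.62609851],
       [  0.        ,   0.        ,   1.        ]]), 'T_tool_cam': array([[ 3.96289027e-04, -9.59425627e-01, -2.81961538e-01,
         7.14218214e-02],
       [ 9.99999426e-01,  9.94125741e-05,  1.06720169e-03,
        -2.68075958e-04],
       [-9.95870124e-04, -2.81961799e-01,  9.59425115e-01,
        -1.31716545e-01],
       [ 0.00000000e+00,  0.00000000e+00,  0.00000000e+00,
         1.00000000e+00]])}
```

View pics/top0.png

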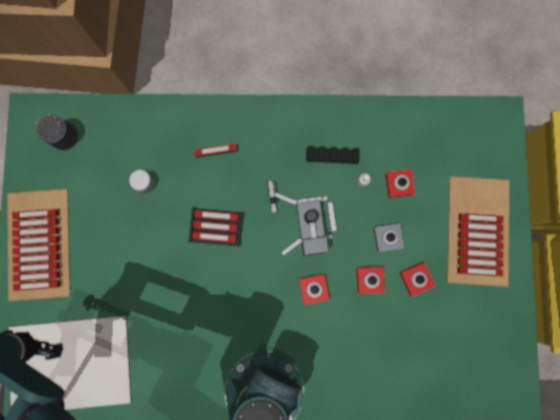

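View pics/side0.png

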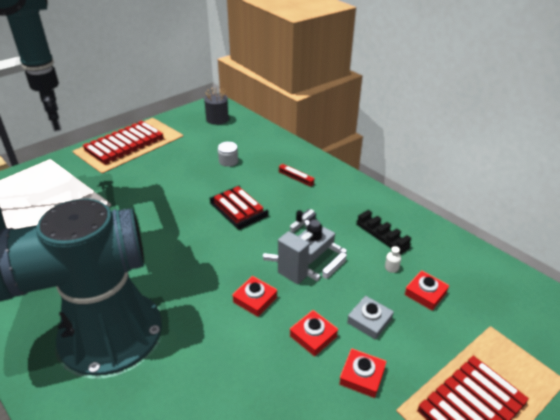

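The top view shows the tray at (216,227), the station at (312,225) with its mouth to the left, and the bar and knob at about (272,190). There are four red boxes, at (401,183), (315,289), (371,280) and (418,279), which are look-alikes. The only grey box is at (389,237), so that is the start button. Coaches in the crates at (37,245) and (481,245) and the single one at (216,150) are not the tray. I'll crop in close to check these choices.

```bash
cat > h.py <<'E'
from workcell import *
import cv2,numpy as np
from scipy.spatial.transform import Rotation as R
def ray(n,u,v):
    c=camera_info(n);K=c["camera_matrix"]
    if n=="wrist":
        s=sense();x=np.array([u-K[0,2],v-K[1,2]])/K[0,0];r=np.hypot(*x)
        d=np.array([*(x/r*np.sin(r)),np.cos(r)]) if r>1e-9 else np.array([0,0,1.])
        T=c["T_tool_cam"];Rt=R.from_quat(s["tcp_rot"]).as_matrix()
        return Rt@T[:3,3]+s["tool_pos"],Rt@T[:3,:3]@d
    d=np.linalg.inv(K)@[u,v,1]
    return np.array(c["eye"]),R.from_quat(c["orientation"]).as_matrix()@d
def pt(n,u,v,z):
    e,d=ray(n,u,v);return e+d*(z-e[2])/d[2]
E
python3 - <<'E'
from h import *
im=cv2.imread("pics/top0.png")
c=im[130:310,180:420];cv2.imwrite("pics/crop1.png",cv2.resize(c,None,fx=3.33,fy=3.33,interpolation=cv2.INTER_CUBIC))
for n,u,v,z in[("tray",216,227,.03),("knob",272,184,.058),("start",390,237,.035)]:print(n,pt("top",u,v,z))
E
```

```text
tray [0.50614544 0.15417023 0.03      ]
knob [ 0.63852578 -0.02056068  0.058     ]
start [ 0.47714201 -0.3891764   0.035     ]
```

View pics/crop1.png

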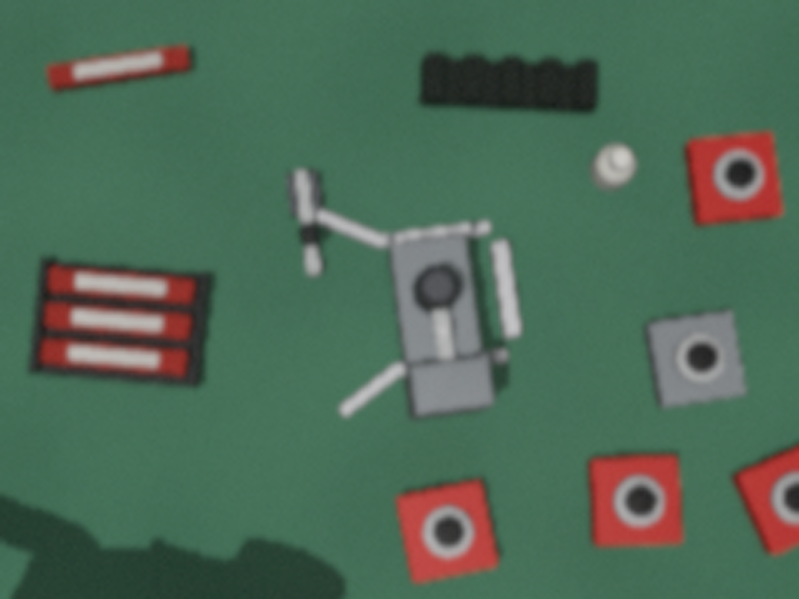

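The crop confirms it. The grey box with its button is at crop (700,357), the knob at (311,233), the bar runs from (302,170) to (314,273), and the end stop from (500,240) to (512,335). The tray's corners are at (45,262), (212,275), (200,383) and (33,372).

```bash
python3 - <<'E'
from h import *
f=lambda u,v,z:pt("top",180+u/3.333,130+v/3.333,z)[:2]
K=f(311,233,.058);E1=f(500,240,.024);E2=f(512,335,.024);B1=f(302,170,.024);B2=f(314,273,.024)
print("knob",K,"stop",E1,E2,"bar",B1,B2)
a=lambda d:np.degrees(np.arctan2(d[1],d[0]))
print("yaw stop",a(E1-E2),"bar",a(B1-B2),np.linalg.norm(B1-B2))
T=[f(u,v,.024) for u,v in[(45,262),(212,275),(200,383),(33,372)]]
print("tray c",np.mean(T,0),"yaw",a(T[0]-T[1])-90,a(T[3]-T[2])-90,a(T[1]-T[2]),[np.linalg.norm(T[i]-T[i-1]) for i in range(4)])
print("barrel",f(438,287,.122))
print("start",f(701,356,.036))
for n,u,v in[("spare",120,67),("foam",508,82),("glue",614,165)]:print(n,f(u,v,.03))
print("tin",pt("top",141,180,.06))
E
```

```text
knob [ 0.58854288 -0.02494449] stop [ 0.58808626 -0.2041658 ] [ 0.49756733 -0.21478062] bar [ 0.65460805 -0.01565474] [ 0.55554095 -0.02770812]
yaw stop 6.688318557499349 bar 6.937014918271665 0.09979766478803215
tray c [0.50724913 0.15256817] yaw -4.1828504937339375 -3.480571636953087 -5.508014133994945 [np.float64(0.10468041689298666), np.float64(0.15870590481518215), np.float64(0.10277663019524384), np.float64(0.15724757127814765)]
barrel [ 0.53080212 -0.13832531]
start [ 0.47765808 -0.38996043]
spare [0.75270763 0.15922176]
foam [ 0.74017018 -0.21237484]
glue [ 0.65992732 -0.31262451]
tin [0.6484974  0.38599528 0.06      ]
```

Emit:
arm_command(increments=[[0,0,0,0,0,0.104,-1],[0,0,0,0,0,0.104,-1],[0,0,0,0,0,0.104,-1],[0,0,0,0,0,0.104,-1],[0,0,0,0,0,0.104,-1],[0,0,0,0,0,0.104,-1],[0,0,0,0,0,0.104,-1],[0,0,0,0,0,0,-1]])

```text
time_s: 1.15
tool_pos: [0.1828, 0.5712, 0.242]
tcp_rot: [0.664, 0.748, -0.0, 0.0]
ft_force: [0.8, 0.2, 0.2]
grip_width: 0.998
finger_force: 0.0
```

```bash
cat >> h.py <<'E'
O=np.array([.547,-.137]);YAW=np.radians(6.8)   # station estimate
def S(x,y,z):
    c,s=np.cos(YAW),np.sin(YAW);return np.array([O[0]+c*x-s*y,O[1]+s*x+c*y,z])
def toS(p):
    c,s=np.cos(YAW),np.sin(YAW);d=np.array(p[:2])-O;return np.array([c*d[0]+s*d[1],-s*d[0]+c*d[1]])
def go(P,yaw=None):
    "increments (units) in current tool axes to world point P; tool-y yaw error in turn units"
    s=sense();M=R.from_quat(s["tcp_rot"]).as_matrix();y=M[:,1]
    print("tool units",np.round(M.T@(P-s["tool_pos"])/.15,3),"yaw",np.degrees(np.arctan2(y[1],y[0])).round(2),"z",M[:,2].round(3),"at",s["tool_pos"].round(4),"t",s["time_s"],"q",s["joint_positions"].round(2),"F",s["ft_force"].round(1))
E
python3 - <<'E'
from h import *
go(S(.055,.087,.2))
E
```

```text
tool units [-4.396  2.218  0.282] yaw 6.81 z [-0.    -0.001 -1.   ] at [0.1828 0.5712 0.242 ] t 1.15 q [1.15 0.36 1.51 0.   1.27 1.03] F [0.8 0.2 0.2]
```

Emit:
arm_command(increments=[[-0.275,0.139,0.018,0,0,0,-1],[-0.275,0.139,0.018,0,0,0,-1],[-0.275,0.139,0.018,0,0,0,-1],[-0.275,0.139,0.018,0,0,0,-1],[-0.275,0.139,0.018,0,0,0,-1],[-0.275,0.139,0.018,0,0,0,-1],[-0.275,0.139,0.018,0,0,0,-1],[-0.275,0.139,0.018,0,0,0,-1],[-0.275,0.139,0.018,0,0,0,-1],[-0.275,0.139,0.018,0,0,0,-1],[-0.275,0.139,0.018,0,0,0,-1],[-0.275,0.139,0.018,0,0,0,-1],[-0.275,0.139,0.018,0,0,0,-1],[-0.275,0.139,0.018,0,0,0,-1],[-0.275,0.139,0.018,0,0,0,-1],[-0.275,0.139,0.018,0,0,0,-1],[0,0,0,0,0,0,-1],[0,0,0,0,0,0,-1]])

```text
time_s: 3.4
tool_pos: [0.5909, -0.0447, 0.1987]
tcp_rot: [0.664, 0.748, -0.0, -0.001]
ft_force: [-0.7, -0.6, -0.1]
grip_width: 0.997
finger_force: 0.0
```

```bash
python3 - <<'E'
from h import *
go(S(.055,.107,.2))
im=capture("wrist");cv2.imwrite("pics/w1.png",im[:,:,::-1])
E
```

```text
tool units [ 0.137  0.003 -0.009] yaw 6.81 z [-0.001  0.001 -1.   ] at [ 0.5909 -0.0447  0.1987] t 3.4 q [-0.19  0.39  1.58  0.    1.18 -0.31] F [-0.7 -0.6 -0.1]
```

View pics/w1.png

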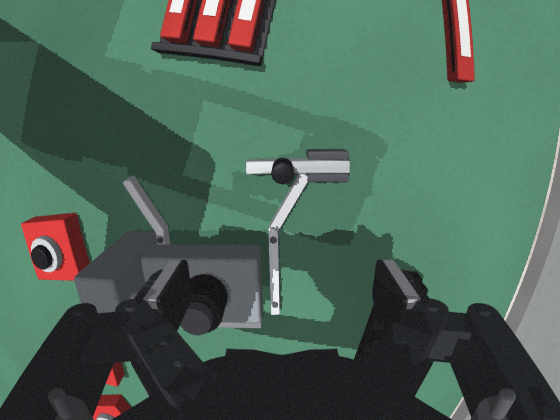

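The wrist view shows the knob top at about (283,170). The bar runs from (247,168) to (349,168), the funnel ends are at (306,178) and (127,182), and the tray's front corners are at (153,48) and (262,62).

```bash
python3 - <<'E'
from h import *
p=lambda u,v,z:pt("wrist",u,v,z)
for n,u,v,z in[("knob",283,170,.058),("tip",247,168,.024),("end",349,168,.024),("fun+",306,178,.016),("fun-",127,182,.016),("r+40",273,232,.016),("r-end",276,312,.016),("tr-",153,46,.024),("tr+",262,61,.024)]:
    q=p(u,v,z);print(n,q.round(4),"st",toS(q).round(4))
go(S(.055,.107,.2))
E
```

```text
knob [ 0.5891 -0.0194  0.058 ] st [0.0557 0.1118]
tip [ 0.5555 -0.0271  0.024 ] st [0.0214 0.1081]
end [ 0.653 -0.015  0.024] st [0.1197 0.1086]
fun+ [ 0.6136 -0.0316  0.016 ] st [0.0786 0.0968]
fun- [ 0.4261 -0.0561  0.016 ] st [-0.1104  0.0946]
r+40 [ 0.5877 -0.0918  0.016 ] st [0.0457 0.0401]
r-end [ 0.602  -0.1903  0.016 ] st [ 0.0483 -0.0594]
tr- [0.4489 0.0857 0.024 ] st [-0.071   0.2328]
tr+ [0.5582 0.0758 0.024 ] st [0.0363 0.2099]
tool units [ 0.134  0.004 -0.008] yaw 6.84 z [-0.001  0.    -1.   ] at [ 0.5907 -0.0442  0.1988] t 3.45 q [-0.19  0.39  1.58  0.    1.18 -0.31] F [-0.9  0.2  0.4]
```

The bar is about 15 mm ajar. The rails and funnel put the lane centre roughly 14 mm towards -x of where the bar implied, and the cheeks agree with that. I'll correct the origin and pinch the knob.

```bash
sed -i 's/^O=.*/O=np.array([.533,-.1387]);YAW=np.radians(6.8)/' h.py; python3 - <<'E'
from h import *
go(S(.070,.109,.048))
E
```

```text
tool units [0.146 0.012 1.006] yaw 6.84 z [-0.001  0.    -1.   ] at [ 0.5907 -0.0442  0.1988] t 3.45 q [-0.19  0.39  1.58  0.    1.18 -0.31] F [-0.9  0.2  0.4]
```

Emit:
arm_command(increments=[[0.146,0.012,0.2,0,0,0,-1],[0,0,0.3,0,0,0,-1],[0,0,0.3,0,0,0,-1],[0,0,0.206,0,0,0,-1],[0,0,0,0,0,0,1],[0,0,0,0,0,0,1],[0,0,0,0,0,0,1],[0,0,0,0,0,0,1],[0,0,0,0,0,0,1],[0,0,0,0,0,0,1]], newtons=25)

```text
time_s: 4.7
tool_pos: [0.5915, -0.0231, 0.0498]
tcp_rot: [0.664, 0.747, 0.001, 0.001]
ft_force: [-1.2, 0.6, 6.2]
grip_width: 0.223
finger_force: 24.4
```

```bash
python3 - <<'E'
from h import *
go(S(.1275,.109,.048));print(sense()["grip_width"]*85,toS(sense()["tool_pos"]))
E
```

```text
tool units [0.008 0.371 0.013] yaw 6.73 z [ 0.002 -0.    -1.   ] at [ 0.5915 -0.0231  0.0498] t 4.7 q [-0.16  0.57  1.71  0.    0.86 -0.27] F [-1.2  0.6  6.2]
18.925329195494662 [0.07178773 0.10789678]
```

Emit:
arm_command(increments=[[0,0.062,0,0,0,0,1],[0,0.062,0,0,0,0,1],[0,0.062,0,0,0,0,1],[0,0.062,0,0,0,0,1],[0,0.062,0,0,0,0,1],[0,0.062,0,0,0,0,1],[0,0,0,0,0,0,1],[0,0,0,0,0,0,1]])

```text
time_s: 5.7
tool_pos: [0.6428, -0.0162, 0.0497]
tcp_rot: [0.664, 0.748, -0.002, -0.002]
ft_force: [-10.6, -0.0, 14.4]
grip_width: 0.221
finger_force: 25.6
```

```bash
python3 - <<'E'
from h import *
go(S(.1275,.109,.048));print(sense()["grip_width"]*85,toS(sense()["tool_pos"]))
E
```

```text
tool units [0.002 0.026 0.011] yaw 6.75 z [-0.006  0.    -1.   ] at [ 0.6428 -0.0162  0.0497] t 5.7 q [-0.13  0.63  1.58 -0.    0.94 -0.25] F [-10.6  -0.   14.4]
18.820519660071614 [0.1235495  0.10866279]
```

Emit:
arm_command(increments=[[0,0,0,0,0,0,-1],[0,0,0,0,0,0,-1],[0,0,0,0,0,0,-1],[0,0,0,0,0,0,-1],[0,0,-0.4,0,0,0,-1],[0,0,-0.4,0,0,0,-1],[0.3,-0.1,-0.1,0,0,0,-1],[0.4,-0.1,0,0,0,0,-1],[0.4,-0.1,0,0,0,0,-1],[0.4,-0.1,0,0,0,0,-1],[0.4,-0.1,0,0,0,0,-1],[0.3,-0.1,0,0,0,0,-1],[0,0,0,0,0,0,-1],[0,0,0,0,0,0,-1]])

```text
time_s: 7.45
tool_pos: [0.5183, 0.3004, 0.1831]
tcp_rot: [0.664, 0.748, -0.0, 0.0]
ft_force: [0.1, -0.7, 0.0]
grip_width: 1.002
finger_force: 0.0
```

```bash
sed -i 's/^O=.*/O=np.array([.530,-.139]);YAW=np.radians(6.8)/' h.py; python3 - <<'E'
from h import *
go(S(.03,.4,.02))
im=capture("wrist");cv2.imwrite("pics/w2.png",im[:,:,::-1])
E
```

```text
tool units [-0.251 -0.07   1.087] yaw 6.78 z [ 0.    -0.001 -1.   ] at [0.5183 0.3004 0.1831] t 7.45 q [ 0.41  0.41  1.58 -0.    1.15  0.29] F [ 0.1 -0.7  0. ]
```

View pics/w2.png

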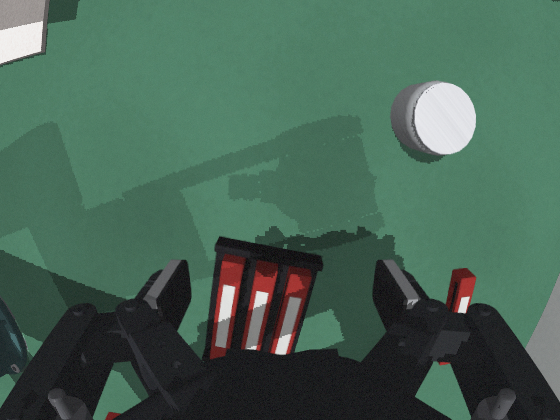

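The tray's tail board runs from (218,237) to (321,256). The tin is at (444,118), well off to the side.

```bash
python3 - <<'E'
from h import *
a=toS(pt("wrist",218,238,.024));b=toS(pt("wrist",321,256,.024));d=b-a
print(a,b,np.linalg.norm(d),np.degrees(np.arctan2(d[1],d[0])),(a+b)/2,toS(sense()["tool_pos"]))
print("tin",toS(pt("wrist",444,118,.06)),"spare",toS(pt("wrist",465,275,.026)))
E
```

```text
[-0.02087652  0.39245925] [0.07991909 0.37336116] 0.1025889418774796 -10.728847215841688 [0.02952129 0.3829102 ] [0.04067155 0.43713866]
tin [0.17792536 0.51221737] spare [0.24920199 0.34376049]
```

Emit:
arm_command(increments=[[0,0,0,0,0,0.061,0],[0,0,0,0,0,0.061,0],[0,0,0,0,0,0,0]])

```text
time_s: 7.88
tool_pos: [0.519, 0.2993, 0.1831]
tcp_rot: [0.733, 0.68, -0.0, 0.0]
ft_force: [0.0, -0.4, 0.4]
grip_width: 0.495
finger_force: 0.0
```

```bash
python3 - <<'E'
from h import *
go(S(.035,.409,.015));print(sense()["grip_width"]*85)
E
```

```text
tool units [-0.187 -0.004  1.121] yaw -4.33 z [ 0. -0. -1.] at [0.519  0.2993 0.1831] t 7.875 q [ 0.41  0.41  1.58 -0.    1.15  0.48] F [ 0.  -0.4  0.4]
42.10860828378539
```

Keep a little extra clearance behind the tail while descending.

Emit:
arm_command(increments=[[-0.1,0,0.3,0,0,0,0],[-0.05,0,0.3,0,0,0,0],[0,0,0.3,0,0,0,0],[0,0,0.15,0,0,0,0],[0,0,0.07,0,0,0,0],[0,0,0,0,0,0,0]])

```text
time_s: 8.62
tool_pos: [0.5167, 0.2778, 0.0149]
tcp_rot: [0.733, 0.68, -0.0, -0.0]
ft_force: [0.4, 0.4, 0.7]
grip_width: 0.502
finger_force: 0.0
```

```bash
python3 - <<'E'
from h import *
go(S(.035,.409,.015));print(toS(sense()["tool_pos"]))
im=capture("wrist");cv2.imwrite("pics/w3.png",im[:,:,::-1])
E
```

```text
tool units [-0.044  0.001 -0.   ] yaw -4.24 z [-0.001 -0.    -1.   ] at [0.5167 0.2778 0.0149] t 8.625 q [ 0.38  0.62  1.74 -0.    0.78  0.45] F [0.4 0.4 0.7]
[0.03612089 0.41544894]
```

View pics/w3.png

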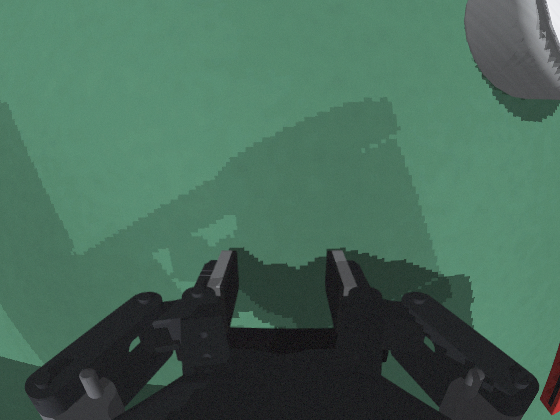

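Emit:
arm_command(increments=[[-0.06,0,0,0,0,0,0],[-0.06,0,0,0,0,0,0],[-0.06,0,0,0,0,0,0],[-0.06,0,0,0,0,0,0],[-0.06,0,0,0,0,0,0],[-0.06,0,0,0,0,0,0],[-0.06,0,0,0,0,0,0],[-0.06,0,0,0,0,0,0],[-0.06,-0.004,0,0,0,-0.0136,0],[-0.06,-0.004,0,0,0,-0.0136,0],[-0.06,-0.004,0,0,0,-0.0136,0],[-0.06,-0.004,0,0,0,-0.0136,0],[-0.06,-0.004,0,0,0,-0.0136,0],[-0.06,-0.004,0,0,0,-0.0136,0],[-0.06,-0.004,0,0,0,-0.0136,0],[-0.06,-0.004,0,0,0,-0.0136,0],[0,0,0,0,0,-0.0136,0],[0,0,0,0,0,0,0]])

```text
time_s: 10.92
tool_pos: [0.5059, 0.1341, 0.0149]
tcp_rot: [0.664, 0.748, -0.001, -0.0]
ft_force: [0.2, -0.5, 0.4]
grip_width: 0.503
finger_force: 0.0
```

```bash
python3 - <<'E'
from h import *
go(S(0,.106,.015));print(toS(sense()["tool_pos"]))
im=capture("top")[:,:,::-1]
cv2.imwrite("pics/t2.png",cv2.resize(im[130:310,180:420],None,fx=3.333,fy=3.333,interpolation=cv2.INTER_CUBIC))
E
```

```text
tool units [-1.12  -0.056  0.   ] yaw 6.78 z [-0.001 -0.001 -1.   ] at [0.5059 0.1341 0.0149] t 10.925 q [ 0.13  0.57  1.88 -0.    0.69  0.01] F [ 0.2 -0.5  0.4]
[0.00842119 0.27400622]
```

View pics/t2.png

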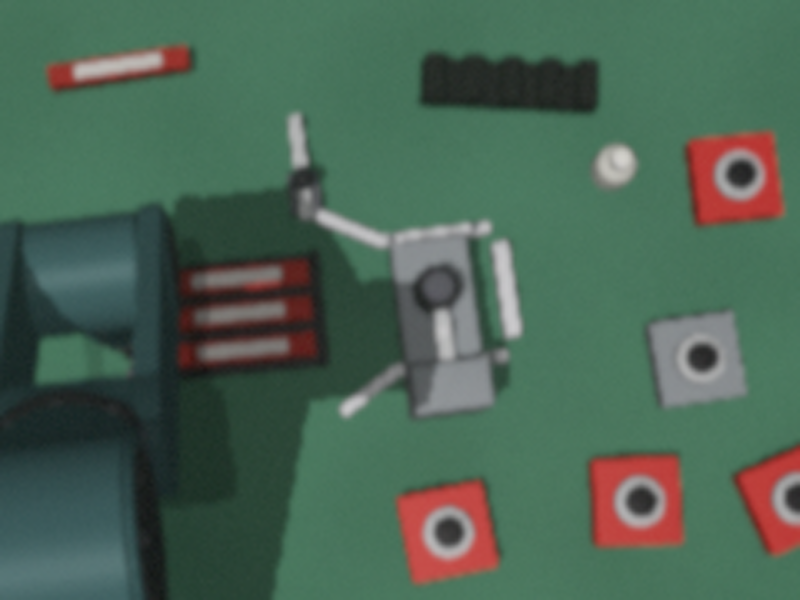

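The tray is now aligned with the lane, with front corners at (313,257) and (325,363). The bar is drawn back, its tip at (312,215) outside the funnel.

```bash
python3 - <<'E'
from h import *
f=lambda u,v,z:toS(pt("top",180+u/3.333,130+v/3.333,z))
a=f(313,257,.024);b=f(325,363,.024);print(a,b,(a+b)/2,np.degrees(np.arctan2(*(a-b)[::-1])))
print("funnel",f(320,212,.016),f(346,411,.016))
E
```

```text
[0.05384741 0.10670773] [-0.04746569  0.10679843] [0.00319086 0.10675308] -0.05128858308477051
funnel [0.09739297 0.09510773] [-0.09412455  0.09219834]
```

Emit:
arm_command(increments=[[-0.06,-0.002,0,0,0,0,0],[-0.06,-0.002,0,0,0,0,0],[-0.06,-0.002,0,0,0,0,0],[-0.06,-0.002,0,0,0,0,0],[-0.06,-0.002,0,0,0,0,0],[-0.06,-0.002,0,0,0,0,0],[-0.06,0,0,0,0,0,0],[-0.06,0,0,0,0,0,0],[-0.06,0,0,0,0,0,0],[-0.06,0,0,0,0,0,0],[-0.06,0,0,0,0,0,0],[-0.06,0,0,0,0,0,0]])

```text
time_s: 12.48
tool_pos: [0.5172, 0.0265, 0.0151]
tcp_rot: [0.664, 0.748, -0.0, -0.0]
ft_force: [-1.0, 3.5, -1.4]
grip_width: 0.499
finger_force: 1.5
```

Emit:
arm_command(increments=[[-0.06,0,0,0,0,0,0],[-0.06,0,0,0,0,0,0],[-0.06,0,0,0,0,0,0],[-0.06,0,0,0,0,0,0],[-0.06,0,0,0,0,0,0],[-0.05,0,0,0,0,0,0],[0,0,0,0,0,0,0]])

```text
time_s: 13.35
tool_pos: [0.5225, -0.0255, 0.0151]
tcp_rot: [0.664, 0.747, -0.001, -0.001]
ft_force: [-2.4, 2.5, 1.2]
grip_width: 0.503
finger_force: 1.5
```

```bash
python3 - <<'E'
from h import *
go(S(0,.106,.015));print(toS(sense()["tool_pos"]))
E
```

```text
tool units [-0.051 -0.04   0.001] yaw 6.74 z [-0.002  0.    -1.   ] at [ 0.5225 -0.0255  0.0151] t 13.35 q [-0.18  0.57  1.88 -0.    0.7  -0.3 ] F [-2.4  2.5  1.2]
[0.00601272 0.1135742 ]
```

Now small steps until it meets the end stop.

Emit:
arm_command(increments=[[-0.02,0,0,0,0,0,0],[-0.02,0,0,0,0,0,0],[-0.015,0,0,0,0,0,0],[0,0,0,0,0,0,0]])

```text
time_s: 13.85
tool_pos: [0.5227, -0.0321, 0.015]
tcp_rot: [0.664, 0.747, -0.0, -0.002]
ft_force: [-4.5, 8.5, 2.5]
grip_width: 0.501
finger_force: 4.7
```

Emit:
arm_command(increments=[[-0.015,0,0,0,0,0,0],[-0.015,0,0,0,0,0,0],[0,0,0,0,0,0,0]])

```text
time_s: 14.22
tool_pos: [0.5222, -0.0326, 0.0151]
tcp_rot: [0.665, 0.747, 0.001, -0.004]
ft_force: [-3.9, 29.3, 7.1]
grip_width: 0.498
finger_force: 15.3
```

```bash
python3 - <<'E'
from h import *
go(S(0,.106,.015));print(toS(sense()["tool_pos"]))
E
```

```text
tool units [-0.004 -0.032  0.001] yaw 6.68 z [-0.005  0.007 -1.   ] at [ 0.5222 -0.0326  0.0151] t 14.225 q [-0.2   0.57  1.88  0.01  0.7  -0.32] F [-3.9 29.3  7.1]
[0.00485263 0.10660729]
```

Emit:
arm_command(increments=[[0.1,0,0,0,0,0,0],[0.15,0,0,0,0,0,0],[0.05,0,-0.2,0,0,0,-1],[0,0,-0.3,0,0,0,-1],[0,0,-0.3,0,0,0,-1],[0,0,0,0,0,0,-1],[0,0,0,0,0,0,-1]])

```text
time_s: 15.1
tool_pos: [0.5203, 0.0065, 0.1353]
tcp_rot: [0.664, 0.748, 0.0, 0.001]
ft_force: [-0.8, -0.1, -0.5]
grip_width: 1.001
finger_force: 0.0
```

```bash
python3 - <<'E'
from h import *
go(S(.127,.109,.05));print(toS(sense()["tool_pos"]))
im=capture("wrist");cv2.imwrite("pics/w4.png",im[:,:,::-1])
E
```

```text
tool units [-0.244  0.795  0.57 ] yaw 6.78 z [ 0.002 -0.001 -1.   ] at [0.5203 0.0065 0.1353] t 15.1 q [-0.12  0.37  1.8  -0.    0.96 -0.24] F [-0.8 -0.1 -0.5]
[0.00758304 0.14567329]
```

View pics/w4.png

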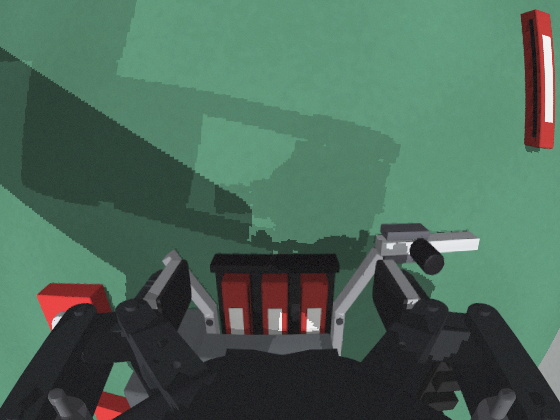

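The tray's tail top edge is at (212,258)–(338,258), level with the funnel ends. The bar sits clear behind it at about row 241, and the knob top is at about (432,262).

```bash
python3 - <<'E'
from h import *
for n,u,v,z in[("t-",212,257,.024),("t+",338,257,.024),("f-",171,253,.016),("f+",383,241,.016),("knob",432,262,.058)]:print(n,toS(pt("wrist",u,v,z)).round(4))
E
```

```text
t- [-0.0508  0.1034]
t+ [0.0539 0.1036]
f- [-0.0899  0.1024]
f+ [0.0943 0.114 ]
knob [0.1227 0.1126]
```

Emit:
arm_command(increments=[[0,0.265,0,0,0,0,-1],[0,0.265,0,0,0,0,-1],[-0.244,0.265,0,0,0,0,-1],[0,0,0.2,0,0,0,-1],[0,0,0.2,0,0,0,-1],[0,0,0.17,0,0,0,-1],[0,0,0,0,0,0,1],[0,0,0,0,0,0,1],[0,0,0,0,0,0,1],[0,0,0,0,0,0,1],[0,0,0,0,0,0,1]], newtons=25)

```text
time_s: 16.52
tool_pos: [0.6426, -0.0155, 0.0509]
tcp_rot: [0.664, 0.748, 0.0, 0.0]
ft_force: [-2.1, 0.4, 6.4]
grip_width: 0.222
finger_force: 24.7
```

```bash
python3 - <<'E'
from h import *
go(S(.055,.109,.05));print(toS(sense()["tool_pos"]))
E
```

```text
tool units [-0.002 -0.476  0.006] yaw 6.78 z [ 0.001 -0.001 -1.   ] at [ 0.6426 -0.0155  0.0509] t 16.525 q [-0.13  0.63  1.59 -0.    0.93 -0.25] F [-2.1  0.4  6.4]
[0.12640751 0.10931749]
```

Emit:
arm_command(increments=[[0,-0.06,0,0,0,0,1],[0,-0.06,0,0,0,0,1],[0,-0.06,0,0,0,0,1],[0,-0.06,0,0,0,0,1],[0,-0.06,0,0,0,0,1],[0,-0.06,0,0,0,0,1],[0,-0.06,0,0,0,0,1],[0,-0.06,0,0,0,0,1],[0,-0.015,0,0,0,0,1],[0,0,0,0,0,0,1],[0,0,0,0,0,0,1]])

```text
time_s: 17.9
tool_pos: [0.5711, -0.025, 0.0509]
tcp_rot: [0.664, 0.748, 0.001, 0.003]
ft_force: [3.9, -2.4, 4.7]
grip_width: 0.223
finger_force: 25.2
```

```bash
python3 - <<'E'
from h import *
go(S(.055,.109,.05));print(toS(sense()["tool_pos"]),sense()["grip_width"]*85)
E
```

```text
tool units [0.005 0.004 0.006] yaw 6.77 z [ 0.005 -0.002 -1.   ] at [ 0.5711 -0.025   0.0509] t 17.9 q [-0.16  0.55  1.76 -0.    0.83 -0.28] F [ 3.9 -2.4  4.7]
[0.05434241 0.1083194 ] 18.985349262854818
```

Emit:
arm_command(increments=[[0,-0.02,0,0,0,0,1],[0,-0.02,0,0,0,0,1],[0,0,0,0,0,0,1],[0,0,0,0,0,0,1]])

```text
time_s: 18.4
tool_pos: [0.5709, -0.0251, 0.0511]
tcp_rot: [0.664, 0.747, 0.005, 0.006]
ft_force: [18.7, 2.7, -9.3]
grip_width: 0.222
finger_force: 25.2
```

Emit:
arm_command(increments=[[0,0.035,0,0,0,0,1],[0,0,0,0,0,0,-1],[0,0,0,0,0,0,-1],[0,0,0,0,0,0,-1],[0,0,0,0,0,0,-1],[0,0,-0.3,0,0,0,-1],[0,0,-0.4,0,0,0,1],[0,0,-0.4,0,0,0,1],[0,0,-0.2,0,0,0,1],[0,0,0,0,0,0,1]])

```text
time_s: 19.65
tool_pos: [0.5697, -0.0243, 0.2477]
tcp_rot: [0.664, 0.748, 0.002, 0.003]
ft_force: [0.4, 0.9, 0.1]
grip_width: 0.144
finger_force: 0.0
```

```bash
python3 - <<'E'
from h import *
go(np.array([.4777,-.40,.2]))
im=capture("wrist");cv2.imwrite("pics/w5.png",im[:,:,::-1])
E
```

```text
tool units [-2.414 -0.906  0.317] yaw 6.77 z [ 0.006 -0.001 -1.   ] at [ 0.5697 -0.0243  0.2477] t 19.65 q [-0.16  0.31  1.57 -0.    1.25 -0.28] F [0.4 0.9 0.1]
```

View pics/w5.png

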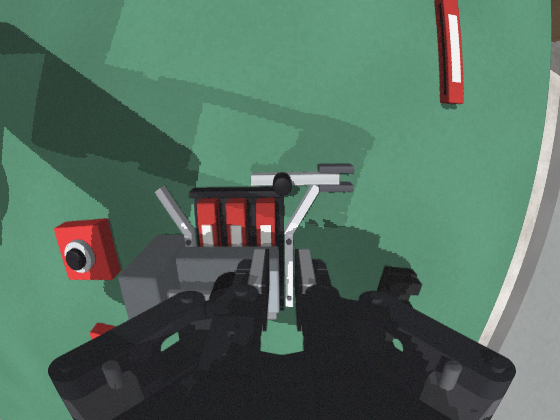

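The bar is shut behind the tray: its tip is at (251,180) and the tail edge is at row 192. Next is the grey box's button.

Emit:
arm_command(increments=[[-0.3,-0.113,0,0,0,0,1],[-0.3,-0.113,0,0,0,0,1],[-0.3,-0.113,0,0,0,0,1],[-0.3,-0.113,0,0,0,0,1],[-0.3,-0.113,0,0,0,0,1],[-0.3,-0.113,0,0,0,0,1],[-0.3,-0.113,0,0,0,0,1],[-0.3,-0.113,0,0,0,0,1],[0,0,0.2,0,0,0,1],[0,0,0.1,0,0,0,1],[0,0,0,0,0,0,1]])

```text
time_s: 21.08
tool_pos: [0.4745, -0.3957, 0.1971]
tcp_rot: [0.664, 0.748, 0.0, -0.003]
ft_force: [-0.7, -0.3, -0.0]
grip_width: 0.001
finger_force: 0.0
```

```bash
python3 - <<'E'
from h import *
im=capture("wrist")[:,:,::-1];cv2.imwrite("pics/w6.png",im)
go(np.array([.4777,-.39,.06]))
E
```

```text
tool units [0.038 0.022 0.924] yaw 6.81 z [-0.002  0.002 -1.   ] at [ 0.4753 -0.3963  0.1985] t 21.125 q [-0.81  0.43  1.52 -0.    1.2  -0.93] F [ 0.3 -0.4  0.8]
```

View pics/w6.png

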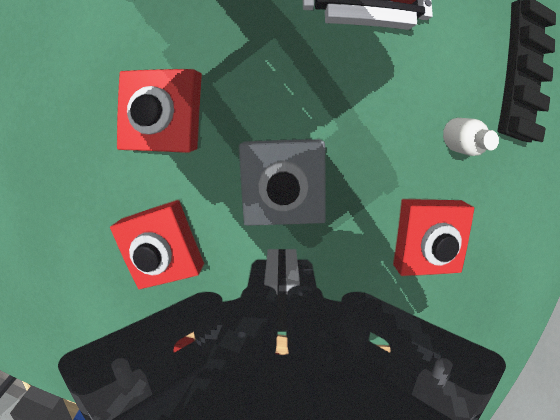

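The grey box is centred under the tool, with the dark button at (284,188). The red ones are off to the sides.

```bash
python3 - <<'E'
from h import *
for z in(.036,.045):
    p=pt("wrist",284,188,z);print(p,pt("top",390.3,236.8,z)); go(np.array([p[0],p[1],.065]))
E
```

```text
[ 0.47712833 -0.39159961  0.036     ] [ 0.4776911  -0.38989561  0.036     ]
tool units [0.028 0.017 0.89 ] yaw 6.81 z [-0.002  0.002 -1.   ] at [ 0.4753 -0.3963  0.1985] t 21.125 q [-0.81  0.43  1.52 -0.    1.2  -0.93] F [ 0.3 -0.4  0.8]
[ 0.47682385 -0.38958975  0.045     ] [ 0.47696603 -0.38781627  0.045     ]
tool units [0.041 0.017 0.89 ] yaw 6.81 z [-0.002  0.002 -1.   ] at [ 0.4753 -0.3963  0.1985] t 21.125 q [-0.81  0.43  1.52 -0.    1.2  -0.93] F [ 0.3 -0.4  0.8]
```

Both views agree. I'll descend to just above the button, then press in small steps.

Emit:
arm_command(increments=[[0.035,0.018,0.2,0,0,0,1],[0,0,0.3,0,0,0,1],[0,0,0.3,0,0,0,1],[0,0,0.09,0,0,0,1],[0,0,0.02,0,0,0,1],[0,0,0.02,0,0,0,1],[0,0,0.02,0,0,0,1],[0,0,0,0,0,0,1]])

```text
time_s: 22.12
tool_pos: [0.4789, -0.393, 0.0585]
tcp_rot: [0.664, 0.748, -0.0, 0.002]
ft_force: [1.9, 0.2, 5.3]
grip_width: -0.001
finger_force: 2.0
```

Emit:
arm_command(increments=[[0,0,0.02,0,0,0,1],[0,0,0.02,0,0,0,1],[0,0,0,0,0,0,1],[0,0,0,0,0,0,1]])

```text
time_s: 22.62
tool_pos: [0.4791, -0.3931, 0.0564]
tcp_rot: [0.664, 0.748, -0.0, 0.002]
ft_force: [-4.8, 7.0, 39.2]
grip_width: -0.003
finger_force: 19.8
```

Firmly bottomed. I'll release in small steps to check the spring travel.

Emit:
arm_command(increments=[[0,0,-0.03,0,0,0,1],[0,0,0,0,0,0,1],[0,0,0,0,0,0,1]])

```text
time_s: 23.0
tool_pos: [0.4789, -0.393, 0.057]
tcp_rot: [0.664, 0.748, -0.0, 0.002]
ft_force: [1.7, 1.7, 10.6]
grip_width: 0.001
finger_force: 5.4
```

Emit:
arm_command(increments=[[0,0,-0.015,0,0,0,1],[0,0,0,0,0,0,1],[0,0,0,0,0,0,1]])

```text
time_s: 23.38
tool_pos: [0.4783, -0.3927, 0.0581]
tcp_rot: [0.664, 0.748, -0.0, 0.001]
ft_force: [3.6, -1.2, 3.4]
grip_width: -0.0
finger_force: 2.1
```

Emit:
arm_command(increments=[[0,0,-0.015,0,0,0,1],[0,0,0,0,0,0,1],[0,0,0,0,0,0,1]])

```text
time_s: 23.75
tool_pos: [0.4775, -0.3921, 0.0601]
tcp_rot: [0.664, 0.748, -0.0, -0.0]
ft_force: [1.1, -1.3, 3.8]
grip_width: 0.0
finger_force: 1.5
```

The force stays at 3–4 N over several mm of travel, so this is the button's spring. I'll lift clear and check the scene.

Emit:
arm_command(increments=[[0,0,-0.2,0,0,0,1],[0,0,-0.4,0,0,0,1],[0,0,-0.4,0,0,0,1],[-0.3,0,-0.2,0,0,0,1],[0,0,0,0,0,0,1],[0,0,0,0,0,0,1]])

```text
time_s: 24.5
tool_pos: [0.4817, -0.4352, 0.2385]
tcp_rot: [0.664, 0.747, 0.0, -0.002]
ft_force: [0.1, 0.4, -0.2]
grip_width: 0.001
finger_force: 0.0
```

```bash
python3 - <<'E'
from h import *
im=capture("top")[:,:,::-1]
cv2.imwrite("pics/t3.png",cv2.resize(im[130:310,180:420],None,fx=3.333,fy=3.333,interpolation=cv2.INTER_CUBIC))
E
```

```text
(no output)
```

View pics/t3.png

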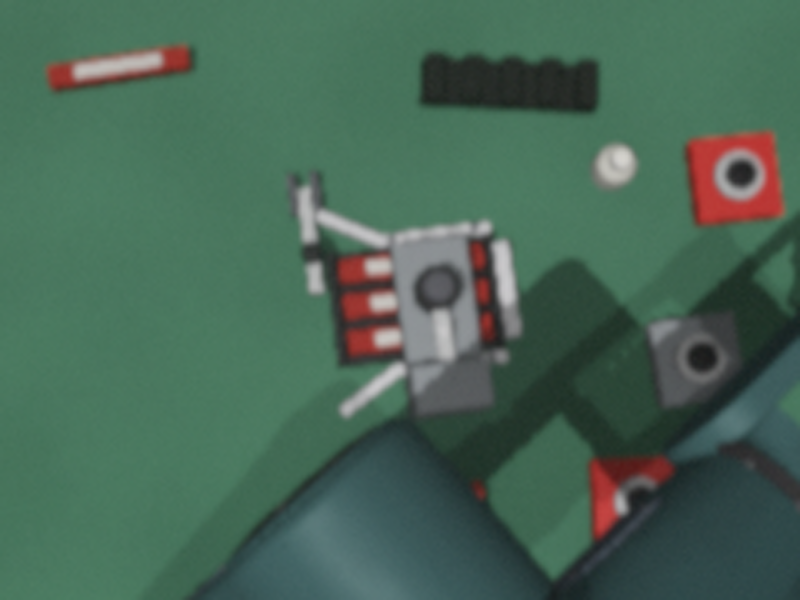

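The tray is home against the end stop at (500,290). The bar is shut with its tip at (316,290), and the bystanders in view haven't moved.

```bash
python3 -c "
from workcell import *
print(close_job())"
```

```text
the job is handed in; nothing more can be done
None
```

I completed the task and handed it in at about 24.5 s of the 67 s limit: the tray is home against the end stop, the bar is shut behind it, and the start button was pressed to its stop and released; the hand-in returned no verdict.

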